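# Nest three cylinder cover shells on the kitting hook

### The arm

A 7-joint arm with a two-finger parallel gripper is mounted at the origin on the work surface. World frame = base frame: x ahead of the robot, y to its left, z up, the work surface at z = 0. Lengths are in m, angles in rad, forces in N, time in s.
With the tool pointing down it reaches from about 0.4 to 0.85 m from the base axis. Payload 10.4 kg.
Tool frame: the origin (TCP) lies midway between the tips of the shut fingers; the grasp point (between the pads) lies 19 mm behind it (manip.pinch_z is the distance from the TCP to the grasp point, in m); y points along the fingers, x is the direction in which the jaws open and shut, and the axes are right-handed (so a half turn about y gives the same grasp; the last joint's range is limited). The gripper opens to 85 mm and grips with 20 to 120 N. Pads are 22 mm wide; open, the fingers measure 114 mm over their backs; the gripper's body (76 mm by 85 mm) begins 54 mm behind the grasp point. The pads swing forward as they close: fully open they stand 13 mm farther back than shut.
Start: joints at [-1.267, 0.332, -0.065, 1.46, 0.022, 1.35, -0.088], TCP at [0.201, 0.592, 0.231] pointing down, gripper open.
Joint ranges: [-2.6, 2.6], [-0.5, 2.12], [-1.47, 1.34], [0.16, 2.42], [-1.27, 4.41], [0.06, 2.06], [-2.6, 2.6]. Speed limits (rad/s): [2.22, 2.22, 2.79, 2.79, 3.14, 3.14, 3.14].

### API

Orientations are given as a unit quaternion [x, y, z, w].
In Python, from workcell import manip gives the robot as it stands.
- The arm moves only by the shell command python3 -m pendant 'ROWS' [OPENING] [FORCE]. ROWS is a JSON object of lists of equal length, an entry for each row: "offset": the shift along the tool's x, y, z scaled (see below), a list of three; "turn": the turn, a rotation vector about the tool's x, y, z scaled (see below), a list of three. A call has 1 to 12 rows; each row is the pose to reach, as a shift and turn from the pose measured when the call began, along the tool's axes at that moment; what a row does not reach only later rows make up. The controller multiplies each number of a shift by 200 mm and each number of a turn by 45 degrees. A row lasts 1/8 s, in which the tool goes at most 62.5 mm and 10.7 degrees, less where a joint would pass 70% of its speed; a pose out of reach is approached as far as the arm can. A call with a number of a shift or a turn outside -1 to 1 is refused whole. A call with a gripper value outside its range is refused whole. OPENING is the opening in per cent of the stroke, from 0 (shut) to 100 (fully open), set as the call begins (- or left out, the last holds). The fingers move at their own pace and stop on an object; FORCE is the grip in N (left out, the last holds). Time passes only in rows, so rows that repeat a pose let the fingers close. It gives the time, the measured TCP pose, the force and the opening at its end, in the units of the state.
- manip.get_obs(): the state, without advancing time (a new reading comes with each control period).
- manip.camera(name): name is "scene" or "top" or "wrist"; returns (picture, depth): 480x640x3 uint8, red, green, blue; 480x640 float32, m along the optical axis (not along the pixel's ray), 0 where there is no reading.
- manip.camera_model(name): a dict with "intrinsics" (3x3 intrinsics, pixels), "k1" (the pictures are not rectified: a ray, as slopes to the right and down, at radius r is drawn at 1 + k1 r^2 times it, then the intrinsics apply), "R" (3x3) and "t" (3): a world point X has camera coordinates R X + t; the wrist camera has in their place "tool_from_camera" (4x4, takes a point from camera to tool coordinates, whose origin is the TCP and whose axes are the tool frame's). Camera axes: x right, y down, z forward; pixel columns grow to the right and rows downward; lengths in m; the calibration is good to about 2 mm. A picture is of the moment at which its call begins: read the wrist's pose just before it. camera_model takes no time and is no camera call.
- manip.hand_in(): hands the job in, once; it reports no verdict.
The state is a dict: "clock": time; "joint_pos": joint angles; "joint_velocities": joint speeds; "tau": joint torques, N m; "position": TCP position; "ee_rot": TCP orientation; "ft_force": force on the tool from outside, world axes, zero at the start; "torque": the same for the moment, N m; "grip_width": opening from 0.0 (shut) to 1.0 (fully open).
Only numpy, scipy, OpenCV 4.12 (cv2) and the standard library are available. Lean on these libraries where they do the work, as an engineer would, in place of code of your own. Each camera call takes 0.05 s, during which the arm holds its last target. There are 200 camera calls.

### The job

Hang the three aluminium cover shells from the rack on the hook by their windows, open side towards the lip, one after the other: first the large one, then the medium one inside it, then the small one inside that. Press each one home in its turn against what is behind it (the black stop, then the shell before) with a light push of about 5 newtons for half a second, without shoving the friction-held stop along the bar, then let go so that it hangs straight and flush. Leave the other things on the bench alone.

Things in the scene. Friction and masses are not known exactly. Their poses are not given: they have to be found in the camera images.
- hook_tip (a point): Middle of the hook bar's flat top (z = 150 mm) at the inner face of its upturned lip. x runs along the bar from lip to post, y across, z up. Level flat steel bar 24 mm wide (y), 10 mm thick (z), 110 mm from here to the post. The lip lies 6 mm thick on the -x side, stands 10 mm above the bar's top and is as wide as the bar.
- hook: The fixed steel hook stand; origin under its base, 80 mm to +x of the lip point; same axes. The post is 4 mm higher than the bar. On the bar sits a black plastic stop block, 12 mm thick, 60 mm wide, from 45 mm below to 13 mm above the bar's top; its face towards the lip is 58 to 94 mm to +x of the lip point: where is not measured, feel for it. Held by friction, it slips at about 9 N.
- rack: Fixed wooden rack, 190 (x) x 130 (y) mm, 28 mm high; origin under its middle. Three slots along y at x = -65, 0 and 65 mm, 17 mm wide, slot floor 10 mm above the table. The three cover shells start upright in them, one in each, in any order, lugs up, backs to the rack's +x.
- large_lug (a point): Grip point of the large cover shell: middle of the width and thickness of its lug, an upright tongue 16 mm wide (y), 6 mm thick (x), 50 mm high on the middle of the shell's top edge. The point lies 27 mm above that edge, 23 mm below the lug's top, 114 mm above the shell's underside. x points to the shell's flat back, z up.
- large_hang (a point): Top middle of the large shell's window, on its back (+x) face, 39 mm below and 3 mm to +x of the lug point. Window 29 mm wide (y), 30 mm high, downwards from here. Shell: bare cast aluminium dish 112 mm wide, 87 mm high without lug, about 240 g: 6 mm floor, with a rim 8 mm deep and 3 mm thick to -x at both sides and bottom. Hung, this point is on the bar's top.
- medium_lug (a point): Grip point of the medium cover shell: middle of the width and thickness of its lug, an upright tongue 30 mm wide (y), 6 mm thick (x), 50 mm high on the middle of the shell's top edge. The point lies 27 mm above that edge, 23 mm below the lug's top, 104 mm above the shell's underside. x points to the shell's flat back, z up.
- medium_hang (a point): Top middle of the medium shell's window, on its back (+x) face, 39 mm below and 3 mm to +x of the lug point. Window 29 mm wide (y), 30 mm high, downwards from here. Shell: bare cast aluminium dish 92 mm wide, 77 mm high without lug, about 190 g: 6 mm floor, with a rim 8 mm deep and 3 mm thick to -x at both sides and bottom. Hung, this point is on the bar's top.
- small_lug (a point): Grip point of the small cover shell: middle of the width and thickness of its lug, an upright tongue 44 mm wide (y), 6 mm thick (x), 50 mm high on the middle of the shell's top edge. The point lies 27 mm above that edge, 23 mm below the lug's top, 94 mm above the shell's underside. x points to the shell's flat back, z up.
- small_hang (a point): Top middle of the small shell's window, on its back (+x) face, 39 mm below and 3 mm to +x of the lug point. Window 29 mm wide (y), 30 mm high, downwards from here. Shell: bare cast aluminium dish 72 mm wide, 67 mm high without lug, about 140 g: 6 mm floor, with a rim 8 mm deep and 3 mm thick to -x at both sides and bottom. Hung, this point is on the bar's top.
- wrench: bystander: steel open-ended wrench, 170 mm, lying flat, origin under its middle; origin on its underside, leave it alone
- mallet: bystander: hammer, 260 mm, lying flat; origin on its underside, leave it alone
- sleeve: bystander: aluminium tube standing up, 64 mm diameter, 60 mm high; origin on its underside, leave it alone
- collar: bystander: steel ring, 40 mm diameter, 18 mm high; origin on its underside, leave it alone
- endcap: bystander: black square end cap, 70 x 70 mm, 34 mm high; origin on its underside, leave it alone
- rodfoot: bystander: short steel rod on a foot, 36 mm diameter, 80 mm high; origin on its underside, leave it alone
- greasepot: bystander: white jar with a black lid, 60 mm diameter, 60 mm high; origin on its underside, leave it alone
Not all that is in view belongs to the job. Leave any pink look-alike of the part that bears medium_lug alone.

How it is judged:
On the way, in this order (a step that is already met when the one before it is completed fails the run):
1. the large shell is on the bar and pressed against the stop with more than 3 N (contact force between large and stop_c0 above 3 N and z of large_hang in the frame of hook_tip between -0.003 and 0.01 m and x of large_hang in the frame of hook_tip above 0.02 m), for 0.2 s.
2. the medium shell is on the bar, nested in the large one and pressed against it with more than 3 N (contact force between medium and large above 3 N and z of medium_hang in the frame of hook_tip between -0.003 and 0.01 m and x of medium_hang in the frame of hook_tip above 0.02 m and x of medium_hang in the frame of large_hang below -0.004 m), for 0.2 s.
3. the small shell is on the bar, nested in the medium one and pressed against it with more than 3 N (contact force between small and medium above 3 N and z of small_hang in the frame of hook_tip between -0.003 and 0.01 m and x of small_hang in the frame of hook_tip above 0.02 m and x of small_hang in the frame of medium_hang below -0.004 m), for 0.2 s.
At the end, for the whole second after the job is handed in: All three shells hang at rest by their windows on the bar (hanging point within 5 mm of the bar's middle line and 4 mm of its top, upright within 0.12 rad), large at the back with its back within about 3 mm of the stop, medium flush in it and small flush in the medium one (gaps under about 3 mm) (y of large_hang in the frame of hook_tip between -0.005 and 0.005 m and z of large_hang in the frame of hook_tip between -0.003 and 0.004 m and angle between each of large_hang, medium_hang, small_hang's own z axis and vertical below 0.12 rad and y of medium_hang in the frame of hook_tip between -0.005 and 0.005 m and z of medium_hang in the frame of hook_tip between -0.003 and 0.004 m and y of small_hang in the frame of hook_tip between -0.005 and 0.005 m and z of small_hang in the frame of hook_tip between -0.003 and 0.004 m and distance between large_hang and stop_c0 below 0.0184 m and distance between medium_hang and large_hang below 0.0095 m and distance between small_hang and medium_hang below 0.0095 m and x of medium_hang in the frame of large_hang below -0.004 m and x of small_hang in the frame of medium_hang below -0.004 m and linear speed of each of large, medium, small below 0.04 m/s); the robot touches nothing.
It fails at once if the stop block is shoved along the bar by more than 2 mm (distance of stop_c0 from where it was at the start of the episode above 0.002 m).
It fails at once if one of the other things on the bench is moved more than 25 mm (distance of any of wrench, mallet, sleeve, collar, endcap, rodfoot, greasepot from where it was at the start of the episode above 0.025 m).
It also fails if it takes over 72 s, if anything falls off the work surface, if the arm or the gripper's body presses on something with over 40 N, if the wrist force passes 120 N, or if a joint passes its speed limit or range.

## Working session

There is one attempt and no reset: what is moved stays moved. The work goes in short steps, Python scripts to look and compute and a shell command to move; the robot and the scene stay as the last step left them, time stands still between calls to the robot, and variables do not carry over. Pictures are saved under pics/ and viewed, about 8 in all and at most 12, crops included, and the job is handed in when it is done.

```bash
ls; mkdir -p pics
cat > h.py <<'E'
import numpy as np, cv2
from workcell import manip
from scipy.spatial.transform import Rotation as R
def cloud(name):
    o=manip.get_obs(); img,d=manip.camera(name); m=manip.camera_model(name); K=np.array(m['intrinsics'])
    v,u=np.mgrid[0:480,0:640]
    p=cv2.undistortPoints(np.stack([u.ravel(),v.ravel()],1).astype(np.float64)[:,None],K,np.array([m['k1'],0,0,0.]))[:,0]
    P=np.c_[p,np.ones(len(p))]*d.reshape(-1,1)
    if 'R' in m: W=(P-np.array(m['t']))@np.array(m['R'])
    else:
        T=np.array(m['tool_from_camera']); P=P@T[:3,:3].T+T[:3,3]
        W=R.from_quat(o['ee_rot']).apply(P)+np.array(o['position'])
    W[d.ravel()==0]=np.nan
    return img,d,W.reshape(480,640,3)
def save(n,img): cv2.imwrite('pics/'+n,img[:,:,::-1])
def off(target):  # world target TCP -> offset in tool units
    o=manip.get_obs(); return np.round(R.from_quat(o['ee_rot']).inv().apply(np.array(target)-o['position'])/0.2,4)
E
python3 - <<'E'
from h import *
o=manip.get_obs();print(o)
for n in('scene','top'):
    i,d,W=cloud(n);save(n+'.png',i);np.save(n+'.npy',W)
    print(n,manip.camera_model(n))
print(manip.camera_model('wrist'),manip.pinch_z)
E
```

```text
pics
{'clock': 0.0, 'joint_pos': array([-1.26660225,  0.33285408, -0.06470006,  1.4609381 ,  0.02158526,
        1.34991839, -0.08852027]), 'joint_velocities': array([-0.00122072,  0.00017557,  0.00115818,  0.0011457 ,  0.00109831,
       -0.00195615,  0.00033862]), 'tau': array([-1.44390438e-04, -6.25446367e+01,  4.92179347e-02, -3.91594255e+01,
        1.62663928e-02,  1.00043637e-02, -1.85825243e-06]), 'position': array([0.20050898, 0.59156177, 0.23052858]), 'ee_rot': array([ 0.57498419,  0.41160618, -0.41240161, -0.57436787]), 'ft_force': array([0.39000851, 0.52351558, 0.44449218]), 'torque': array([ 0.03854981,  0.00264185, -0.03711926]), 'grip_width': 0.9973858449388749}
scene {'intrinsics': array([[499.06549495,   0.        , 311.38781289],
       [  0.        , 499.06549495, 241.10880287],
       [  0.        ,   0.        ,   1.        ]]), 'k1': -0.01593012631161287, 'R': array([[-0.19276681,  0.98097361, -0.02305918],
       [ 0.56818838,  0.09243121, -0.81769092],
       [-0.80000183, -0.17072563, -0.57519547]]), 't': array([ 0.10585278, -0.21571344,  1.59687164])}
top {'
[... 300 characters left out ...]
4, -8.95181094e-02],
       [ 8.95166301e-02,  8.58444199e-03, -9.95948332e-01]]), 't': array([0.02143802, 0.53138791, 1.15442268])}
{'intrinsics': array([[332.42733556,   0.        , 321.66316553],
       [  0.        , 332.42733556, 235.58759502],
       [  0.        ,   0.        ,   1.        ]]), 'k1': -0.007353243263223627, 'tool_from_camera': array([[ 9.99999502e-01,  7.11903250e-04,  6.98805222e-04,
         6.88579821e-04],
       [-4.60304167e-04, -2.92184098e-01,  9.56361982e-01,
        -1.43330248e-01],
       [ 8.85016977e-04, -9.56361828e-01, -2.92183625e-01,
         7.34962640e-02],
       [ 0.00000000e+00,  0.00000000e+00,  0.00000000e+00,
         1.00000000e+00]])} 0.0187
```

View pics/scene.png

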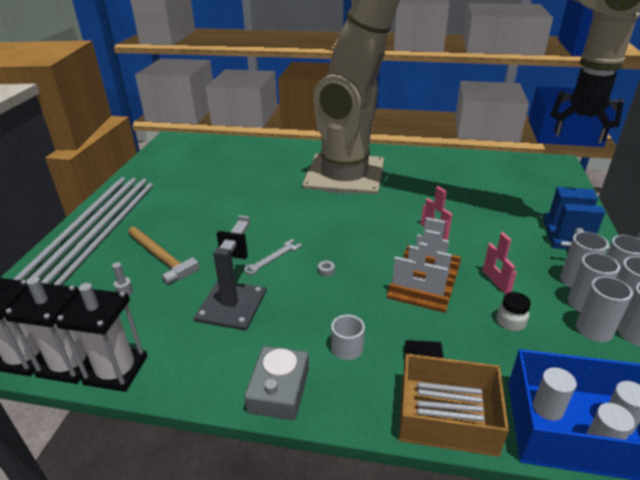

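View pics/top.png

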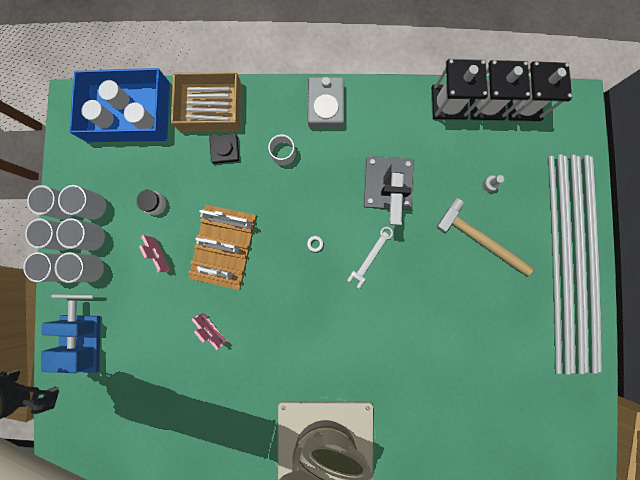

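Run:
```python
from h import *
s=cv2.imread('pics/scene.png');t=cv2.imread('pics/top.png')
a=cv2.resize(s[180:310,380:520],(400,371),interpolation=2);b=cv2.resize(t[195:295,180:260],(320,400),interpolation=2)
c=cv2.resize(t[150:230,350:430],(400,400),interpolation=2)[:200*2]
o=np.zeros((400,720,3),np.uint8);o[:371,:400]=a;o[:,400:]=b;cv2.imwrite('pics/c1.png',o)
T=np.load('top.npy');S=np.load('scene.npy')
print('rack centre px',T[243,217],T[217,227],T[270,214],'hook',T[182,395],T[215,397],T[182,372])
def reg(W,lo,hi):
    return (np.all(W>lo,2)&np.all(W<hi,2))
c=T[247,222]
for n,W in(('T',T),('S',S)):
    m=reg(W,[c[0]-.15,c[1]-.12,.10],[c[0]+.15,c[1]+.12,.2]);P=W[m];print(n,len(P))
    # cluster
    k,l=cv2.connectedComponents(m.astype(np.uint8))
    for i in range(1,k):
        q=W[l==i]
        if len(q)<8: continue
        v,u=np.where(l==i);print(n,len(q),u.mean().round(),v.mean().round(),q.min(0).round(3),q.max(0).round(3),np.median(q,0).round(3))
        top=q[q[:,2]>np.percentile(q[:,2],97)-.012]; 
        (cx,cy),wh,ang=cv2.minAreaRect((top[:,:2]*1000).astype(np.float32));print('   top',cx,cy,wh,ang,np.percentile(q[:,2],97))
    h=reg(W,[.3,-.3,.12],[1,-.05,.2]);q=W[h];print('hook',len(q),q.min(0),q.max(0))
    hb=q[(q[:,2]>.12)];(cx,cy),wh,ang=cv2.minAreaRect((hb[:,:2]*1000).astype(np.float32));print(cx,cy,wh,ang)
```

```text
rack centre px [0.49836718 0.24477107 0.12280097] [0.56059867 0.22822202 0.09649279] [0.43802914 0.25980117 0.08120307] hook [ 0.63148156 -0.15336112  0.15242532] [ 0.55818708 -0.15683449  0.15071759] [ 0.65861121 -0.1174828   0.01395916]
T 168
T 46 220.0 214.0 [0.559 0.231 0.101] [0.569 0.26  0.149] [0.563 0.237 0.141]
   top 564.1690063476562 238.77947998046875 (16.50383186340332, 6.1648945808410645) 78.39848327636719 0.14867026502018552
T 48 211.0 242.0 [0.495 0.244 0.103] [0.506 0.273 0.141] [0.501 0.255 0.137]
   top 501.45721435546875 258.7623596191406 (29.476205825805664, 5.919427871704102) 77.9885025024414 0.14051380419540127
T 62 208.0 271.0 [0.431 0.245 0.103] [0.442 0.286 0.131] [0.435 0.262 0.126]
   top 436.4072570800781 265.9258728027344 (42.534217834472656, 5.8603339195251465) 77.49436950683594 0.12998296641832102
hook 1374 [ 0.53688025 -0.29998675  0.12016243] [ 0.91639453 -0.12701586  0.17364904]
730.1956787109375 -213.4258270263672 (73.90282440185547, 408.59466552734375) 65.08341979980469
S 607
S 607 430.0 237.0 [0.425 0.231 0.1  ] [0.569 0.289 0.149] [0.501 0.257 0.12 ]
   top 531.6559448242188 253.04258728027344 (29.205352783203125, 75.51128387451172) 77.94407653808594 0.14460573897099005
hook 2161 [ 0.53514129 -0.29995075  0.12000096] [ 0.9158005 -0.1249061  0.1729882]
729.5115966796875 -211.685302734375 (75.07402801513672, 411.16400146484375) 64.44558715820312
```

View pics/c1.png

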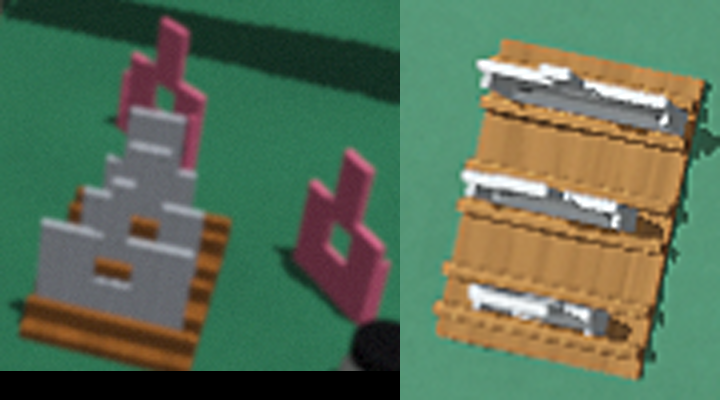

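Run:
```python
from h import *
T=np.load('top.npy');S=np.load('scene.npy')
def mar(q,t):
    (cx,cy),wh,ang=cv2.minAreaRect((q[:,:2]*1000).astype(np.float32));print(t,len(q),np.round([cx,cy,*wh,ang],1),np.median(q[:,2]).round(4))
for n,W in(('T',T),('S',S)):
    W=W.reshape(-1,3)
    b=W[(W[:,0]>.5)&(W[:,0]<.76)&(abs(W[:,1]+.15)<.09)]
    s=lambda lo,hi:b[(b[:,2]>lo)&(b[:,2]<hi)]
    mar(s(.005,.03),n+'base'); mar(s(.146,.1525),n+'bar'); mar(s(.140,.155),n+'bar+'); mar(s(.156,.19),n+'lip/stop')
    q=s(.156,.19); mar(q[q[:,0]<.57],n+'lip'); mar(q[q[:,0]>.57],n+'stop')
    for z in np.arange(.53,.7,.01):
        r=s(.14,.19); r=r[(r[:,0]>=z)&(r[:,0]<z+.01)]
        if len(r): print(z.round(2),len(r),r[:,1].min().round(4),r[:,1].max().round(4),r[:,2].mean().round(4),end=' | ')
    print()
print(R.from_quat(manip.get_obs()['ee_rot']).as_matrix().round(3))
```

```text
Tbase 1878 [ 629.7 -150.   179.6  257.9   89.7] 0.012
Tbar 452 [ 604.6 -151.7  130.9   47.5    3.9] 0.1502
Tbar+ 595 [ 605.9 -155.9  139.1   54.7    9. ] 0.1506
Tlip/stop 208 [ 604.7 -158.2  134.4   57.4   11. ] 0.1627
Tlip 33 [ 541.3 -152.    21.6   17.9   41.7] 0.1609
Tstop 175 [ 639.7 -157.7   58.    63.6   86.3] 0.1629
0.53 26 -0.1644 -0.1413 0.1563 | 0.54 45 -0.1637 -0.1405 0.1539 | 0.55 49 -0.1659 -0.1415 0.1505 | 0.56 58 -0.166 -0.1417 0.15 | 0.57 48 -0.1663 -0.1425 0.1497 | 0.58 54 -0.1663 -0.1438 0.1502 | 0.59 47 -0.1691 -0.1442 0.1501 | 0.6 110 -0.1846 -0.1297 0.1549 | 0.61 116 -0.1848 -0.127 0.1623 | 0.62 45 -0.1669 -0.1282 0.1539 | 0.63 42 -0.1675 -0.1472 0.1505 | 0.64 47 -0.1697 -0.1475 0.1506 | 0.65 63 -0.1736 -0.1452 0.1521 | 0.66 63 -0.1738 -0.1457 0.1536 | 0.67 24 -0.1736 -0.1464 0.1529 | 
Sbase 2126 [ 623.9 -155.7  121.5  251.4   86. ] 0.0114
Sbar 364 [ 607.7 -157.2  132.9   60.3   10. ] 0.1498
Sbar+ 604 [ 608.6 -157.   136.4   61.2   10.4] 0.1498
Slip/stop 200 [ 599.  -159.3  123.3   59.9   10.8] 0.1613
Slip 31 [ 540.  -151.5   23.     9.8   87.3] 0.1591
Sstop 169 [ 625.3 -152.4   61.2   58.1   19.3] 0.1618
0.53 17 -0.1593 -0.1393 0.1546 | 0.54 72 -0.164 -0.1382 0.1532 | 0.55 37 -0.165 -0.14 0.149 | 0.56 35 -0.1664 -0.1399 0.1484 | 0.57 33 -0.1651 -0.1403 0.1496 | 0.58 29 -0.1658 -0.1417 0.1498 | 0.6 28 -0.1862 -0.1261 0.1621 | 0.61 242 -0.187 -0.1253 0.1558 | 0.62 73 -0.1706 -0.1256 0.1507 | 0.63 43 -0.1695 -0.1443 0.149 | 0.64 29 -0.169 -0.1456 0.149 | 0.65 46 -0.1732 -0.1427 0.1522 | 0.66 62 -0.1745 -0.1428 0.1515 | 0.67 80 -0.1748 -0.144 0.1472 | 
[[ 0.321 -0.    -0.947]
 [ 0.947 -0.001  0.321]
 [-0.001 -1.    -0.   ]]
```

```bash
python3 -m pendant '{"offset":[[-0.12,0,-0.25],[-0.24,0,-0.5],[-0.36,0,-0.76],[-0.36,0,-0.76]],"turn":[[0,-0.07,0],[0,-0.15,0],[0,-0.15,0],[0,-0.15,0]]}' 100 60; python3 -c "
from h import *
print(off([.5642,.2388,.23]),manip.get_obs()['joint_pos'])"
```

```text
clock: 0.6
position: [0.3259, 0.4707, 0.2306]
ee_rot: [0.552, 0.443, -0.443, -0.55]
ft_force: [-0.4, 0.1, -0.8]
grip_width: 0.998
[-0.8754  0.0077 -1.4135] [-1.05192858e+00  2.17242397e-01  6.38995059e-03  1.60627687e+00
  9.78083163e-04  1.31987524e+00  3.07618436e-01]
```

```bash
python3 -m pendant '{"offset":[[-0.15,0,-0.25],[-0.3,0,-0.5],[-0.45,0,-0.74],[-0.6,0,-1.0]],"turn":[[0,0,0],[0,0,0],[0,0,0],[0,0,0]]}'; python3 -m pendant '{"offset":[[-0.14,0,-0.2],[-0.27,0,-0.42],[-0.27,0,-0.42],[-0.27,0,-0.42]],"turn":[[0,0,0],[0,0,0],[0,0,0],[0,0,0]]}';python3 - <<'E'
from h import *
i,d,W=cloud('wrist');save('w1.png',i);np.save('w1.npy',W)
print(off([.5642,.2388,.13]),R.from_quat(manip.get_obs()['ee_rot']).as_matrix().round(3))
m=(W[:,:,2]>.08)&(W[:,:,2]<.16)
k,l=cv2.connectedComponents(m.astype(np.uint8))
for j in range(1,k):
    q=W[l==j]
    if len(q)<60: continue
    v,u=np.where(l==j);print(len(q),u.mean(),v.mean(),q.min(0).round(3),q.max(0).round(3))
    t=q[(q[:,2]>q[:,2].max()-.02)]
    (cx,cy),wh,a=cv2.minAreaRect((t[:,:2]*1000).astype(np.float32));print('  ',np.round([cx,cy,*wh,a],1))
E
```

```text
clock: 1.1
position: [0.4957, 0.31, 0.2312]
ee_rot: [0.552, 0.443, -0.444, -0.55]
ft_force: [0.1, -0.1, -0.6]
grip_width: 1.001
clock: 1.6
position: [0.5656, 0.2404, 0.2308]
ee_rot: [0.551, 0.443, -0.444, -0.55]
ft_force: [-0.2, 0.6, -0.5]
grip_width: 1.002
[-0.0105  0.5051  0.0032] [[ 0.212 -0.    -0.977]
 [ 0.977 -0.002  0.212]
 [-0.002 -1.    -0.   ]]
1540 318.7805194805195 48.83246753246753 [0.43  0.244 0.08 ] [0.444 0.288 0.131]
   [436.8 266.7  44.1   7.   78.5]
2135 530.4192037470726 63.85245901639344 [0.464 0.404 0.08 ] [0.493 0.425 0.13 ]
   [478.4 414.9  31.    8.1  27.3]
952 326.6376050420168 142.78046218487395 [0.489 0.215 0.08 ] [0.513 0.305 0.14 ]
   [501.2 259.8  29.7   5.8  77.8]
1878 320.0591054313099 221.86102236421726 [0.542 0.185 0.08 ] [0.578 0.296 0.15 ]
   [563.1 239.6  16.    6.4  78.3]
668 610.6002994011976 358.5284431137725 [0.769 0.469 0.08 ] [0.776 0.532 0.092]
   [772.4 500.3  63.3   6.7  89.7]
525 531.1104761904762 460.30857142857144 [0.848 0.41  0.08 ] [0.929 0.438 0.092]
   [891.7 412.3  83.3  25.4  18.8]
```

View pics/w1.png

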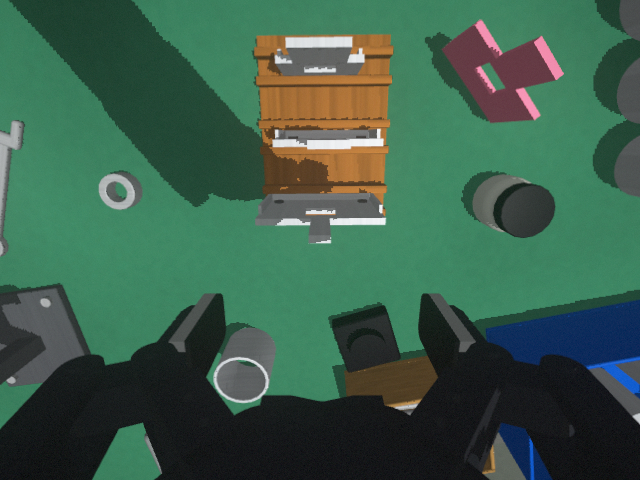

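```bash
python3 -m pendant '{"offset":[[-0.008,0.3,0.008],[-0.008,0.55,0.008],[-0.008,0.63,0.008],[-0.008,0.63,0.008]],"turn":[[0,0,0],[0,0,0],[0,0,0],[0,0,0]]}' 100 60; python3 -m pendant '{"offset":[[0,0,0],[0,0,0],[0,0,0],[0,0,0],[0,0,0],[0,0,0]],"turn":[[0,0,0],[0,0,0],[0,0,0],[0,0,0],[0,0,0],[0,0,0]]}' 0 60
```

```text
clock: 2.15
position: [0.5629, 0.2403, 0.1052]
ee_rot: [0.551, 0.443, -0.445, -0.55]
ft_force: [0.0, 0.4, 1.3]
grip_width: 1.002
clock: 2.9
position: [0.5632, 0.2401, 0.1055]
ee_rot: [0.551, 0.443, -0.445, -0.55]
ft_force: [-1.0, -1.6, 3.3]
grip_width: 0.177
```

```bash
python3 -m pendant '{"offset":[[0,-0.2,0],[0,-0.43,0],[-0.2,-0.43,0],[-0.45,-0.43,0.03],[-0.75,-0.43,0.05]],"turn":[[0,0,0],[0,0,0],[0,0,0],[0,0,0],[0,0,0]]}'; python3 -m pendant '{"offset":[[-0.3,0,0.02],[-0.6,0,0.04],[-0.75,0,0.05],[-0.75,0,0.05],[-0.75,0,0.05]],"turn":[[0,-0.1,0],[0,-0.19,0],[0,-0.19,0],[0,-0.19,0],[0,-0.19,0]]}';python3 - <<'E'
from h import *
i,d,W=cloud('wrist');save('w2.png',i);np.save('w2.npy',W)
o=manip.get_obs();M=R.from_quat(o['ee_rot']).as_matrix();print(M.round(3),o['joint_pos'].round(2))
b=W.reshape(-1,3);b=b[(b[:,0]>.5)&(b[:,0]<.76)&(b[:,1]<-.08)&(b[:,1]>-.23)&(b[:,2]>.14)&(b[:,2]<.17)]
for z in np.arange(.53,.7,.01):
    r=b[(b[:,0]>=z)&(b[:,0]<z+.01)]
    if len(r): print(z.round(2),len(r),np.percentile(r[:,1],[1,50,99]).round(4),r[:,2].mean().round(4))
l=b[(b[:,0]<.56)&(b[:,2]>.155)]
(cx,cy),wh,a=cv2.minAreaRect((l[:,:2]*1000).astype(np.float32));print('lip',len(l),np.round([cx,cy,*wh,a],1),l[:,2].max(),cv2.fitLine((l[:,:2]*1000).astype(np.float32),2,0,.01,.01).ravel())
E
```

```text
clock: 3.52
position: [0.5208, 0.0951, 0.1912]
ee_rot: [0.55, 0.444, -0.445, -0.55]
ft_force: [1.5, -2.0, -2.8]
grip_width: 0.175
clock: 4.15
position: [0.4796, -0.0485, 0.1913]
ee_rot: [0.515, 0.484, -0.485, -0.515]
ft_force: [1.0, 1.0, -2.6]
grip_width: 0.176
[[ 0.06  -0.002 -0.998]
 [ 0.998 -0.002  0.06 ]
 [-0.002 -1.     0.002]] [-0.37  0.03  0.38  1.9  -0.01  1.21  1.53]
0.53 310 [-0.1627 -0.1577 -0.1486] 0.1502
0.54 1 [-0.1625 -0.1625 -0.1625] 0.1606
0.56 79 [-0.1461 -0.1411 -0.1399] 0.1492
0.57 70 [-0.1497 -0.1451 -0.1407] 0.149
0.6 44 [-0.1456 -0.1382 -0.1339] 0.147
lip 77 [ 537.4 -159.     2.6    8.8   18.4] 0.16217609117350731 [ 1.1423032e-01 -9.9345428e-01  5.3759601e+02 -1.5956448e+02]
```

View pics/w2.png

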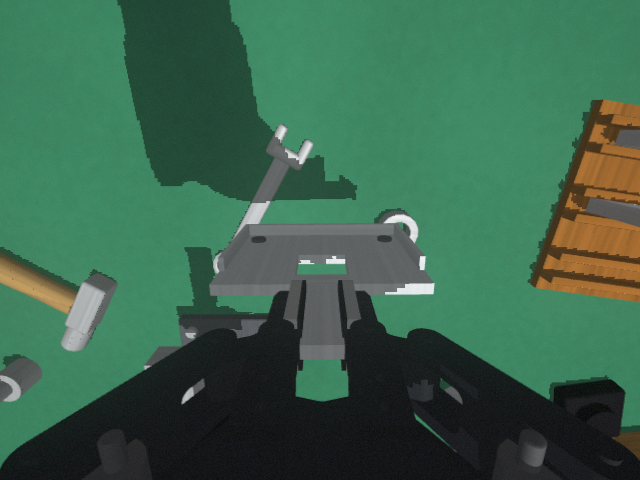

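```bash
python3 -m pendant '{"offset":[[0.09,0,-0.27],[0.09,0,-0.54],[0.09,0,-0.8],[0.09,0,-0.8],[0.09,0,-0.8]],"turn":[[0,0,0],[0,0,0],[0,0,0],[0,0,0],[0,0,0]]}';python3 - <<'E'
from h import *
i,d,W=cloud('wrist');save('w3.png',i);np.save('w3.npy',W)
o=manip.get_obs();M=R.from_quat(o['ee_rot']).as_matrix();print(M.round(4),o['joint_pos'].round(2))
b=W.reshape(-1,3);b=b[(b[:,0]>.5)&(b[:,0]<.76)&(b[:,1]<-.11)&(b[:,1]>-.23)]
q=b[(b[:,2]>.146)&(b[:,2]<.170)]
xs=[];E=[]
for z in np.arange(.53,.7,.01):
    r=q[(q[:,0]>=z)&(q[:,0]<z+.01)]
    if len(r): print(z.round(2),len(r),np.percentile(r[:,1],[1,50,99]).round(4),r[:,2].mean().round(4))
l=b[(b[:,0]<.56)&(b[:,2]>.156)&(b[:,2]<.17)]
(cx,cy),wh,a=cv2.minAreaRect((l[:,:2]*1000).astype(np.float32));print('lip',len(l),np.round([cx,cy,*wh,a],1),l[:,2].max())
l=b[(b[:,0]>.58)&(b[:,2]>.1595)&(b[:,2]<.17)]
(cx,cy),wh,a=cv2.minAreaRect((l[:,:2]*1000).astype(np.float32));print('stop',len(l),np.round([cx,cy,*wh,a],1),l[:,2].max())
E
```

```text
clock: 4.82
position: [0.6402, -0.0388, 0.1901]
ee_rot: [-0.514, -0.484, 0.486, 0.515]
ft_force: [-0.8, -1.5, -1.9]
grip_width: 0.176
[[ 0.0591 -0.0026 -0.9983]
 [ 0.9983 -0.0016  0.0591]
 [-0.0018 -1.      0.0025]] [-0.32  0.41  0.4   1.49 -0.16  1.28  1.62]
0.53 270 [-0.1628 -0.1507 -0.1385] 0.1595
0.54 1324 [-0.163  -0.1487 -0.1387] 0.1546
0.55 1015 [-0.1641 -0.1507 -0.1393] 0.1505
0.56 976 [-0.1646 -0.1513 -0.1398] 0.1505
0.57 933 [-0.1652 -0.1517 -0.1405] 0.1504
0.58 881 [-0.1659 -0.1525 -0.1411] 0.1505
0.59 837 [-0.1663 -0.153  -0.1417] 0.1505
0.6 1819 [-0.1844 -0.1559 -0.1269] 0.1556
0.61 2121 [-0.1848 -0.1499 -0.1254] 0.1626
0.62 533 [-0.168  -0.1511 -0.126 ] 0.1539
0.63 703 [-0.1687 -0.1552 -0.1441] 0.1505
0.64 676 [-0.1694 -0.1561 -0.1447] 0.1506
0.65 965 [-0.1729 -0.1565 -0.1426] 0.1529
0.66 827 [-0.1734 -0.1563 -0.1429] 0.1542
0.67 308 [-0.1734 -0.1546 -0.1434] 0.1541
lip 785 [ 541.  -150.8   25.4    6.3   86.1] 0.16278491649822008
stop 2659 [ 614.  -155.6   61.6   13.    86.8] 0.16572828753680757
```

View pics/w3.png

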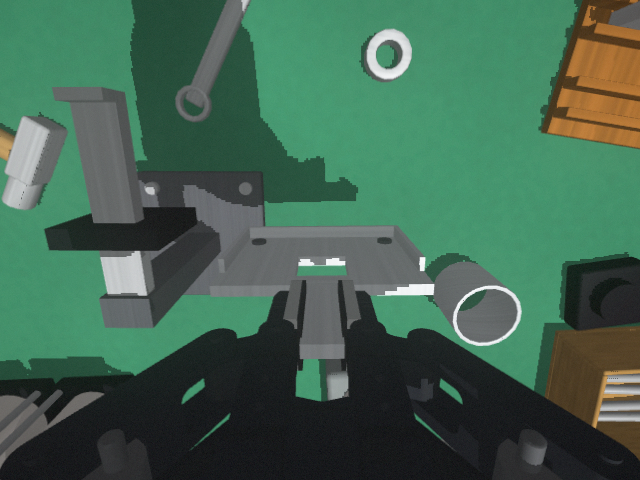

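```bash
cat > sh.py <<'E'
from h import *
def shell(W,o):
    M=R.from_quat(o['ee_rot']); L=M.inv().apply(W.reshape(-1,3)-o['position'])*1000
    k=(abs(L[:,0])<60)&(abs(L[:,1])<45)&(abs(L[:,2])<25); L=L[k]
    lug=L[(L[:,1]<-36)&(L[:,1]>-45)&(abs(L[:,0])<24)]
    print('lugtop n',len(lug),'x',np.percentile(lug[:,0],[1,99]).round(1),'ytop',np.percentile(lug[:,1],[5,50]).round(1),'z',np.percentile(lug[:,2],[1,99]).round(1))
    for lo,hi in((-50,-30),(30,50)):
        s=L[(L[:,0]>lo)&(L[:,0]<hi)&(L[:,1]>0)&(L[:,1]<20)]
        if len(s): t=np.percentile(s[:,1],5); e=s[s[:,1]<t+1.5]; print('edge',lo,'y',t.round(1),'z',np.percentile(e[:,2],[2,98]).round(1),len(e))
E
python3 - <<'E'
from sh import *
shell(np.load('w3.npy'),manip.get_obs())
h=np.array([.9982,-.0593,0]);
for a,z in((-.045,.1855),):
    print(off(np.array([.544,-.151,z])+a*h))
E
```

```text
lugtop n 2268 x [-22.8  21.1] ytop [-44.2 -41. ] z [-11.6  12.3]
edge -50 y 7.5 z [-4.9  1.4] 433
edge 30 y 7.5 z [-3.8  2.2] 388
[-0.5871  0.0289  0.6708]
```

```bash
python3 -m pendant '{"offset":[[0,0,0.3],[0,0,0.6],[-0.02,0.02,0.67],[-0.25,0.025,0.67],[-0.5,0.026,0.67],[-0.585,0.026,0.67],[-0.585,0.026,0.67],[-0.585,0.026,0.67]],"turn":[[0,0,0],[0,0,0],[0,0,0],[0,0,0],[0,0,0],[0,0,0],[0,0,0],[0,0,0]]}';python3 - <<'E'
from h import *
o=manip.get_obs();M=R.from_quat(o['ee_rot']).as_matrix();print(M.round(4))
h=np.array([.9982,-.0593,0])
for a in (-.045,.0,.02,.045,.052): print(a,off(np.array([.544,-.151,.185])+a*h))
E
```

```text
clock: 5.88
position: [0.4992, -0.1464, 0.1863]
ee_rot: [-0.514, -0.485, 0.486, 0.515]
ft_force: [-0.6, 0.5, -2.9]
grip_width: 0.175
[[ 5.750e-02 -2.000e-03 -9.983e-01]
 [ 9.983e-01 -5.000e-04  5.750e-02]
 [-6.000e-04 -1.000e+00  1.900e-03]]
-0.045 [-0.0098  0.0068  0.    ]
0.0 [-0.0102  0.0063 -0.225 ]
0.02 [-0.0104  0.0061 -0.325 ]
0.045 [-0.0106  0.0059 -0.45  ]
0.052 [-0.0107  0.0058 -0.485 ]
```

```bash
python3 -m pendant '{"offset":[[-0.01,0.006,0],[-0.01,0.006,-0.06],[-0.01,0.006,-0.12],[-0.01,0.006,-0.18],[-0.01,0.006,-0.24],[-0.01,0.006,-0.3],[-0.01,0.006,-0.35],[-0.01,0.006,-0.4],[-0.01,0.006,-0.4]],"turn":[[0,0,0],[0,0,0],[0,0,0],[0,0,0],[0,0,0],[0,0,0],[0,0,0],[0,0,0],[0,0,0]]}';python3 - <<'E'
from h import *
i,d,W=cloud('wrist');save('w4.png',i)
h=np.array([.9982,-.0593,0])
for a in (.045,.055): print(a,off(np.array([.544,-.151,.171])+a*h))
E
```

```text
clock: 7.0
position: [0.5795, -0.153, 0.1848]
ee_rot: [-0.514, -0.485, 0.486, 0.514]
ft_force: [0.4, 0.5, -2.8]
grip_width: 0.176
0.045 [-0.      0.0692 -0.0499]
0.055 [-0.0001  0.0691 -0.0999]
```

View pics/w4.png

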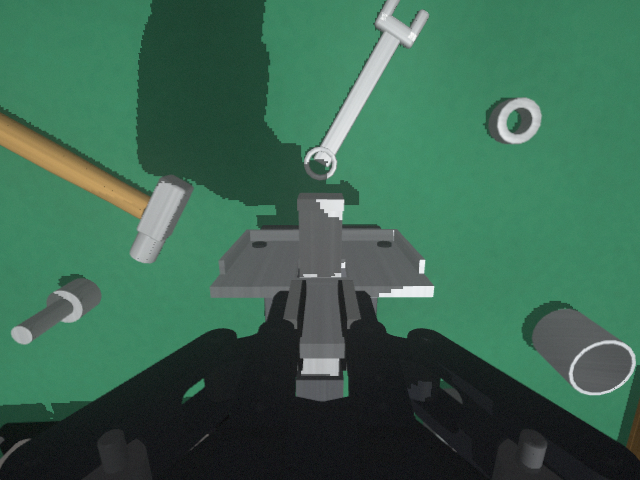

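```bash
python3 -m pendant '{"offset":[[0,0.03,0],[0,0.06,-0.02],[0,0.065,-0.05],[0,0.065,-0.07],[0,0.065,-0.08],[0,0.065,-0.09],[0,0.065,-0.09]],"turn":[[0,0,0],[0,0,0],[0,0,0],[0,0,0],[0,0,0],[0,0,0],[0,0,0]]}'; python3 -m pendant '{"offset":[[0,0,-0.004],[0,0,-0.008],[0,0,-0.012],[0,0,-0.012]],"turn":[[0,0,0],[0,0,0],[0,0,0],[0,0,0]]}'
```

```text
clock: 7.92
position: [0.597, -0.1541, 0.1719]
ee_rot: [-0.514, -0.485, 0.486, 0.515]
ft_force: [0.4, 0.4, -3.3]
grip_width: 0.174
clock: 8.43
position: [0.5995, -0.1543, 0.1718]
ee_rot: [-0.514, -0.485, 0.486, 0.515]
ft_force: [-0.6, -0.1, -3.4]
grip_width: 0.174
```

```bash
python3 -m pendant '{"offset":[[0,0,-0.003],[0,0,-0.006],[0,0,-0.006]],"turn":[[0,0,0],[0,0,0],[0,0,0]]}'; python3 -m pendant '{"offset":[[0,0,-0.002],[0,0,-0.004],[0,0,-0.004]],"turn":[[0,0,0],[0,0,0],[0,0,0]]}'
```

```text
clock: 8.8
position: [0.6007, -0.1543, 0.1718]
ee_rot: [-0.514, -0.485, 0.486, 0.515]
ft_force: [0.4, 0.2, -3.3]
grip_width: 0.175
clock: 9.18
position: [0.6013, -0.1544, 0.1718]
ee_rot: [-0.514, -0.485, 0.486, 0.515]
ft_force: [-1.7, 0.3, -1.7]
grip_width: 0.178
```

```bash
python3 -m pendant '{"offset":[[0,0,-0.002],[0,0,-0.004],[0,0,-0.004]],"turn":[[0,0,0],[0,0,0],[0,0,0]]}'
```

```text
clock: 9.55
position: [0.6018, -0.1544, 0.1717]
ee_rot: [-0.514, -0.484, 0.486, 0.515]
ft_force: [-3.9, 0.1, -0.6]
grip_width: 0.174
```

```bash
python3 -m pendant '{"offset":[[0,0,-0.002],[0,0,-0.004],[0,0,-0.004],[0,0,-0.004],[0,0,-0.004],[0,0,-0.004]],"turn":[[0,0,0],[0,0,0],[0,0,0],[0,0,0],[0,0,0],[0,0,0]]}'
```

```text
clock: 10.3
position: [0.6022, -0.1545, 0.1717]
ee_rot: [-0.513, -0.484, 0.487, 0.515]
ft_force: [-5.2, 1.0, 0.4]
grip_width: 0.172
```

```bash
python3 -m pendant '{"offset":[[0,0.003,0.001],[0,0.006,0.002],[0,0.009,0.002],[0,0.009,0.002]],"turn":[[0,0,0],[0,0,0],[0,0,0],[0,0,0]]}'
```

```text
clock: 10.8
position: [0.6019, -0.1545, 0.1704]
ee_rot: [-0.513, -0.484, 0.486, 0.515]
ft_force: [-4.7, 0.9, 3.0]
grip_width: 0.171
```

```bash
python3 -m pendant '{"offset":[[0,0,0],[0,0,0],[0,0,0],[0,-0.1,0],[0,-0.3,0],[0,-0.5,0],[0,-0.5,0]],"turn":[[0,0,0],[0,0,0],[0,0,0],[0,0,0],[0,0,0],[0,0,0],[0,0,0]]}' 50
python3 - <<'E'
from h import *
i,d,W=cloud('wrist');save('w5.png',i)
o=manip.get_obs();print(np.degrees(np.arctan2(*R.from_quat(o['ee_rot']).as_matrix()[1::-1,0])))
h=np.array([.9982,-.0593,0]);y=np.array([.0593,.9982,0])
L=W.reshape(-1,3)-[.544,-.151,.150];H=np.c_[L@h,L@y,L[:,2]]*1000
k=(abs(H[:,1])<62)&(H[:,0]>20)&(H[:,0]<85)&(H[:,2]>-2)&(H[:,2]<60);H=H[k]
e=H[(abs(H[:,1])>32)&(H[:,2]>6)];l=H[(abs(H[:,1])<12)&(H[:,2]>45)]
for s in(e[e[:,1]>0],e[e[:,1]<0],l): print(len(s),np.percentile(s,[2,98],axis=0).round(1).tolist())
E
```

```text
clock: 11.68
position: [0.6038, -0.1551, 0.2739]
ee_rot: [0.515, 0.486, -0.485, -0.513]
ft_force: [0.0, -0.6, -0.7]
grip_width: 0.5
86.67684243454637
274 [[56.9, 32.3, 7.1], [62.6, 55.9, 14.0]]
273 [[56.8, -55.4, 7.4], [62.8, -32.5, 14.1]]
156 [[56.2, -7.3, 45.8], [57.0, 7.8, 59.8]]
```

View pics/w5.png

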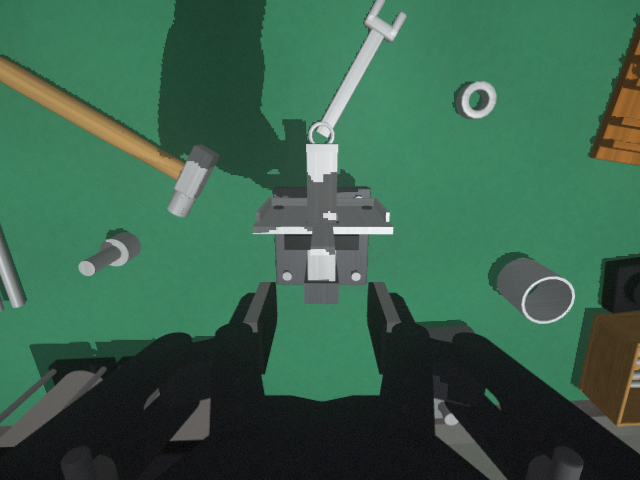

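```bash
python3 -m pendant '{"offset":[[0.29,0,0.09],[0.58,0.05,0.18],[0.87,0.1,0.27],[1.0,0.1,0.31],[1.0,0.1,0.31]],"turn":[[0,0.1,0],[0,0.193,0],[0,0.193,0],[0,0.193,0],[0,0.193,0]]}' 75; python3 -c "
from h import *
print(off([.5022,.26,.21]),off([.5022,.26,.0955]))"
```

```text
clock: 12.35
position: [0.5518, 0.0514, 0.2504]
ee_rot: [-0.548, -0.445, 0.447, 0.549]
ft_force: [0.3, -1.7, 0.5]
grip_width: 0.747
[0.9711 0.2023 0.4542] [0.9716 0.7748 0.4527]
```

```bash
python3 -m pendant '{"offset":[[0.28,0,0.15],[0.56,0,0.3],[0.82,0,0.42],[0.97,0.1,0.453],[0.97,0.2,0.453],[0.97,0.2,0.453]],"turn":[[0,0,0],[0,0,0],[0,0,0],[0,0,0],[0,0,0],[0,0,0]]}'
python3 - <<'E'
from h import *
i,d,W=cloud('wrist');save('w6.png',i)
print(np.degrees(np.arctan2(*R.from_quat(manip.get_obs()['ee_rot']).as_matrix()[1::-1,0])))
m=(W[:,:,2]>.115)&(W[:,:,2]<.16)&(abs(W[:,:,0]-.5)<.04)&(abs(W[:,:,1]-.26)<.05)
t=W[m];(cx,cy),wh,a=cv2.minAreaRect((t[:,:2]*1000).astype(np.float32));print('  ',len(t),np.round([cx,cy,*wh,a],1))
print(off([cx/1000,cy/1000,.0955]))
E
```

```text
clock: 13.1
position: [0.5021, 0.2581, 0.2084]
ee_rot: [-0.548, -0.444, 0.448, 0.549]
ft_force: [0.3, 0.0, 0.5]
grip_width: 0.749
78.16575976047703
   783 [501.3 259.6  30.1   6.9  78.2]
[0.0068 0.5715 0.0063]
```

```bash
python3 -m pendant '{"offset":[[0.008,0.25,0.002],[0.008,0.5,0.002],[0.008,0.572,0.002],[0.008,0.572,0.002]],"turn":[[0,0,0],[0,0,0],[0,0,0],[0,0,0]]}'; python3 -m pendant '{"offset":[[0,0,0],[0,0,0],[0,0,0],[0,0,0],[0,0,0]],"turn":[[0,0,0],[0,0,0],[0,0,0],[0,0,0],[0,0,0]]}' 0 60
```

```text
clock: 13.65
position: [0.5028, 0.2593, 0.0962]
ee_rot: [-0.549, -0.444, 0.447, 0.549]
ft_force: [-0.5, 0.7, 0.7]
grip_width: 0.745
clock: 14.28
position: [0.504, 0.2595, 0.0981]
ee_rot: [-0.549, -0.445, 0.446, 0.549]
ft_force: [-1.2, -1.9, 6.5]
grip_width: 0.336
```

```bash
python3 -m pendant '{"offset":[[0,-0.2,0],[0,-0.45,0],[-0.2,-0.47,-0.04],[-0.48,-0.47,-0.1],[-0.76,-0.47,-0.15],[-0.76,-0.47,-0.15]],"turn":[[0,0,0],[0,0,0],[0,0,0],[0,0,0],[0,0,0],[0,0,0]]}'; python3 -c "
from h import *
print(off([.499,-.1483,.19]),np.degrees(np.arctan2(*R.from_quat(manip.get_obs()['ee_rot']).as_matrix()[1::-1,0])))"
```

```text
clock: 15.02
position: [0.5024, 0.0996, 0.193]
ee_rot: [0.551, 0.443, -0.444, -0.551]
ft_force: [0.1, 1.1, -1.0]
grip_width: 0.337
[-1.2147  0.0158 -0.2483] 77.66163717744813
```

```bash
python3 -m pendant '{"offset":[[-0.28,0,-0.06],[-0.56,0,-0.115],[-0.8,0,-0.165],[-0.95,0,-0.195],[-0.95,0,-0.195]],"turn":[[0,-0.1,0],[0,-0.199,0],[0,-0.199,0],[0,-0.199,0],[0,-0.199,0]]}'
python3 - <<'E'
from sh import *
o=manip.get_obs();i,d,W=cloud('wrist');save('w7.png',i);shell(W,o)
M=R.from_quat(o['ee_rot']).as_matrix();print(M.round(4))
print(off([.499,-.1483,.185]))
E
```

```text
clock: 15.65
position: [0.4999, -0.0963, 0.1937]
ee_rot: [0.516, 0.484, -0.484, -0.515]
ft_force: [-0.6, 0.6, -0.7]
grip_width: 0.34
lugtop n 2804 x [-21.3  21.4] ytop [-43.5 -39.4] z [-11.2  11.9]
edge -50 y 9.1 z [-0.4  5.7] 293
edge 30 y 9.7 z [-0.5  5.7] 350
[[ 6.28e-02  8.00e-04 -9.98e-01]
 [ 9.98e-01 -9.00e-04  6.28e-02]
 [-9.00e-04 -1.00e+00 -8.00e-04]]
[-0.2694  0.0425 -0.0108]
```

```bash
python3 -m pendant '{"offset":[[-0.2,0.033,-0.01],[-0.27,0.033,-0.01],[-0.27,0.033,-0.01],[-0.27,0.033,-0.01]],"turn":[[0,0,0],[0,0,0],[0,0,0],[0,0,0]]}'
python3 - <<'E'
from h import *
h=np.array([.9982,-.0593,0])
for a in (-.045,.035): print(a,off(np.array([.544,-.151,.187])+a*h))
E
```

```text
clock: 16.2
position: [0.4993, -0.1465, 0.187]
ee_rot: [0.514, 0.486, -0.485, -0.514]
ft_force: [-0.3, 0.5, -1.8]
grip_width: 0.339
-0.045 [-0.009  -0.0001  0.0004]
0.035 [-9.400e-03  2.000e-04 -3.996e-01]
```

```bash
python3 -m pendant '{"offset":[[-0.009,0,0],[-0.009,0,-0.06],[-0.009,0,-0.12],[-0.009,0,-0.18],[-0.009,0,-0.24],[-0.009,0,-0.3],[-0.009,0,-0.35],[-0.009,0,-0.4],[-0.009,0,-0.4]],"turn":[[0,0,0],[0,0,0],[0,0,0],[0,0,0],[0,0,0],[0,0,0],[0,0,0],[0,0,0],[0,0,0]]}';python3 - <<'E'
from h import *
i,d,W=cloud('wrist');save('w8.png',i)
h=np.array([.9982,-.0593,0])
for a in (.035,.052): print(a,off(np.array([.544,-.151,.1727])+a*h))
E
```

```text
clock: 17.32
position: [0.5795, -0.153, 0.1868]
ee_rot: [0.514, 0.485, -0.485, -0.514]
ft_force: [0.0, -0.2, -1.6]
grip_width: 0.342
0.035 [0.0003 0.0708 0.0006]
0.052 [ 0.0002  0.0708 -0.0844]
```

View pics/w8.png

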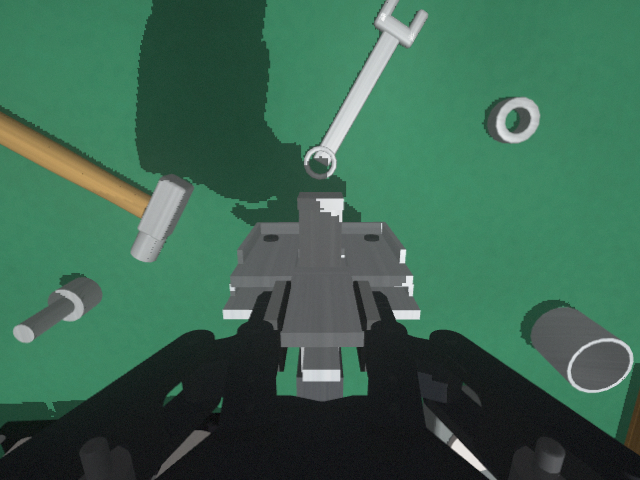

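```bash
python3 -m pendant '{"offset":[[0,0.035,0],[0,0.065,-0.01],[0,0.069,-0.03],[0,0.069,-0.05],[0,0.069,-0.065],[0,0.069,-0.08],[0,0.069,-0.08]],"turn":[[0,0,0],[0,0,0],[0,0,0],[0,0,0],[0,0,0],[0,0,0],[0,0,0]]}'; python3 -m pendant '{"offset":[[0,0,-0.004],[0,0,-0.008],[0,0,-0.008]],"turn":[[0,0,0],[0,0,0],[0,0,0]]}'
```

```text
clock: 18.25
position: [0.5954, -0.1541, 0.1731]
ee_rot: [0.515, 0.485, -0.485, -0.514]
ft_force: [0.4, -0.4, -1.0]
grip_width: 0.345
clock: 18.62
position: [0.597, -0.1541, 0.173]
ee_rot: [0.515, 0.485, -0.485, -0.514]
ft_force: [-1.7, -0.4, -0.2]
grip_width: 0.344
```

```bash
python3 -m pendant '{"offset":[[0,0,-0.002],[0,0,-0.004],[0,0,-0.004]],"turn":[[0,0,0],[0,0,0],[0,0,0]]}';python3 - <<'E'
from h import *
for k in range(3):
    i,d,W=cloud('wrist');print(manip.get_obs()['ft_force'].round(1))
save('w9.png',i)
h=np.array([.9982,-.0593,0]);y=np.array([.0593,.9982,0])
L=W.reshape(-1,3)-[.544,-.151,.150];H=np.c_[L@h,L@y,L[:,2]]*1000
for z0 in(9,11,13,15):
  for y0,y1 in((-56,-47),(-45,-32),(32,45),(47,56)):
    e=H[(H[:,1]>y0)&(H[:,1]<y1)&(H[:,2]>z0)&(H[:,2]<z0+2)&(H[:,0]>20)&(H[:,0]<85)]
    if len(e): print(z0,y0,len(e),np.percentile(e[:,0],[2,98]).round(1))
E
```

```text
clock: 19.0
position: [0.5979, -0.1541, 0.173]
ee_rot: [0.515, 0.485, -0.485, -0.514]
ft_force: [-0.1, 0.5, 0.0]
grip_width: 0.334
[-2.   0.3  0.5]
[-1.2  0.8 -1.1]
[-0.5  0.1  0.5]
9 -56 27 [56.6 57.7]
9 -45 79 [48.2 57.7]
9 32 81 [47.7 57.5]
9 47 30 [56.8 57.7]
11 -56 148 [56.8 63.2]
11 -45 381 [48.3 62.8]
11 32 442 [48.2 62.8]
11 47 130 [56.7 62.9]
13 -56 57 [56.9 62.6]
13 -45 230 [48.5 62.4]
13 32 165 [48.  62.4]
13 47 75 [56.8 62.4]
```

```bash
python3 -m pendant '{"offset":[[0,0,-0.004],[0,0,-0.008],[0,0,-0.008]],"turn":[[0,0,0],[0,0,0],[0,0,0]]}';python3 -m pendant '{"offset":[[0,0,-0.002],[0,0,-0.004],[0,0,-0.004]],"turn":[[0,0,0],[0,0,0],[0,0,0]]}'
```

```text
clock: 19.52
position: [0.5996, -0.1542, 0.1731]
ee_rot: [0.515, 0.485, -0.485, -0.514]
ft_force: [-0.5, 0.5, -0.3]
grip_width: 0.34
clock: 19.9
position: [0.6004, -0.1543, 0.173]
ee_rot: [0.515, 0.485, -0.485, -0.514]
ft_force: [-1.0, -0.2, -0.2]
grip_width: 0.34
```

```bash
python3 -m pendant '{"offset":[[0,0,-0.002],[0,0,-0.004],[0,0,-0.004]],"turn":[[0,0,0],[0,0,0],[0,0,0]]}'
```

```text
clock: 20.27
position: [0.6008, -0.1543, 0.173]
ee_rot: [-0.514, -0.485, 0.485, 0.514]
ft_force: [-5.3, 0.6, 2.4]
grip_width: 0.341
```

```bash
python3 -m pendant '{"offset":[[0,0,-0.002],[0,0,-0.002],[0,0,-0.002],[0,0,-0.002],[0,0,-0.002]],"turn":[[0,0,0],[0,0,0],[0,0,0],[0,0,0],[0,0,0]]}';python3 - <<'E'
from h import *
for k in range(3):
    i,d,W=cloud('wrist');print(manip.get_obs()['ft_force'].round(1))
save('w10.png',i)
h=np.array([.9982,-.0593,0]);y=np.array([.0593,.9982,0])
L=W.reshape(-1,3)-[.544,-.151,.150];H=np.c_[L@h,L@y,L[:,2]]*1000
for z0 in(11,13):
  for y0,y1 in((-56,-47),(-45,-32),(32,45),(47,56)):
    e=H[(H[:,1]>y0)&(H[:,1]<y1)&(H[:,2]>z0)&(H[:,2]<z0+2)&(H[:,0]>20)&(H[:,0]<85)]
    if len(e): print(z0,y0,len(e),np.percentile(e[:,0],[2,98]).round(1))
E
```

```text
clock: 20.9
position: [0.6012, -0.1544, 0.1731]
ee_rot: [-0.514, -0.485, 0.485, 0.514]
ft_force: [-5.0, 0.5, 3.3]
grip_width: 0.337
[-4.1  0.8  2.1]
[-4.8  0.2  2.5]
[-4.5  0.3  2.9]
11 -56 146 [57.5 63.7]
11 -45 349 [51.5 63.3]
11 32 403 [51.4 63.3]
11 47 149 [57.1 63.3]
13 -56 59 [57.5 62.8]
13 -45 232 [51.7 63. ]
13 32 178 [51.3 62.6]
13 47 67 [57.3 63. ]
```

```bash
python3 -m pendant '{"offset":[[0,0.003,0],[0,0.006,0],[0,0.006,0]],"turn":[[0,0,0],[0,0,0],[0,0,0]]}'
```

```text
clock: 21.42
position: [0.6013, -0.1544, 0.1729]
ee_rot: [0.514, 0.486, -0.485, -0.514]
ft_force: [-8.1, 1.9, 11.0]
grip_width: 0.339
```

```bash
python3 -m pendant '{"offset":[[0,-0.001,0],[0,-0.001,0]],"turn":[[0,0,0],[0,0,0]]}';  python3 -m pendant '{"offset":[[0,0,0],[0,0,0],[0,0,0],[0,-0.1,0],[0,-0.3,0],[0,-0.5,0],[0,-0.5,0]],"turn":[[0,0,0],[0,0,0],[0,0,0],[0,0,0],[0,0,0],[0,0,0],[0,0,0]]}' 65
cat > hk.py <<'E'
from h import *
def chk(name):
    o=manip.get_obs();i,d,W=cloud('wrist');save(name,i)
    print('heading',np.degrees(np.arctan2(*R.from_quat(o['ee_rot']).as_matrix()[1::-1,0])))
    h=np.array([.9982,-.0593,0]);y=np.array([.0593,.9982,0])
    L=W.reshape(-1,3)-[.544,-.151,.150];H=np.c_[L@h,L@y,L[:,2]]*1000
    H=H[(H[:,0]>20)&(H[:,0]<85)]
    for s,t in((-1,'R'),(1,'L')):
        for y0,y1 in((24,34),(38,44),(48,56)):
            e=H[(H[:,1]*s>y0)&(H[:,1]*s<y1)&(H[:,2]>9)&(H[:,2]<16)]
            if len(e): print(t,y0,len(e),np.percentile(e[:,[0,2]],[2,98],axis=0).round(1).tolist())
    for z in(30,45):
        e=H[(abs(H[:,1])<24)&(H[:,2]>z)&(H[:,2]<z+20)]
        if len(e): print('lug',z,len(e),np.percentile(e,[1,99],axis=0).round(1).tolist())
E
python3 -c "
from hk import *
chk('w11.png');print(off([.5518,.0514,.25]))"
```

```text
clock: 21.68
position: [0.6015, -0.1544, 0.1731]
ee_rot: [0.515, 0.486, -0.485, -0.514]
ft_force: [-3.7, 0.5, 1.7]
grip_width: 0.337
clock: 22.55
position: [0.6028, -0.1551, 0.2765]
ee_rot: [0.516, 0.487, -0.483, -0.513]
ft_force: [0.4, -0.9, 0.1]
grip_width: 0.651
heading 86.64124864093279
R 24 304 [[52.0, 9.6], [75.1, 14.7]]
R 38 116 [[52.0, 10.3], [63.8, 13.9]]
R 48 81 [[57.9, 9.9], [63.9, 14.1]]
L 24 296 [[51.8, 10.1], [75.3, 14.9]]
L 38 116 [[51.8, 9.7], [63.7, 14.2]]
L 48 86 [[57.8, 9.3], [63.7, 14.3]]
lug 30 323 [[51.6, -14.5, 30.3], [52.5, 14.9, 49.8]]
lug 45 942 [[51.7, -14.3, 45.5], [63.6, 14.8, 64.1]]
[1.0141 0.121  0.3115]
```

```bash
python3 -m pendant '{"offset":[[0.28,0,0.12],[0.56,0.05,0.25],[0.83,0.1,0.38],[1.0,0.12,0.46],[1.0,0.12,0.46]],"turn":[[0,0.1,0],[0,0.19,0],[0,0.19,0],[0,0.19,0],[0,0.19,0]]}' 90; python3 -c "
from h import *
print(off([.437,.2665,.20]))"
```

```text
clock: 23.22
position: [0.5205, 0.0538, 0.2487]
ee_rot: [0.548, 0.448, -0.446, -0.548]
ft_force: [-0.1, -0.8, 0.8]
grip_width: 0.902
[0.9581 0.2435 0.6223]
```

```bash
python3 -m pendant '{"offset":[[0.25,0,0.16],[0.5,0,0.32],[0.75,0,0.48],[0.958,0.1,0.62],[0.958,0.24,0.62],[0.958,0.24,0.62]],"turn":[[0,0,0],[0,0,0],[0,0,0],[0,0,0],[0,0,0],[0,0,0]]}'
python3 - <<'E'
from h import *
i,d,W=cloud('wrist');save('w12.png',i)
print(np.degrees(np.arctan2(*R.from_quat(manip.get_obs()['ee_rot']).as_matrix()[1::-1,0])))
m=(W[:,:,2]>.106)&(W[:,:,2]<.16)&(abs(W[:,:,0]-.437)<.04)&(abs(W[:,:,1]-.266)<.05)
t=W[m];(cx,cy),wh,a=cv2.minAreaRect((t[:,:2]*1000).astype(np.float32));print('  ',len(t),np.round([cx,cy,*wh,a],1))
print(off([cx/1000,cy/1000,.0865]))
E
```

```text
clock: 23.98
position: [0.4368, 0.2649, 0.1984]
ee_rot: [0.548, 0.446, -0.448, -0.548]
ft_force: [-0.1, -1.1, 0.1]
grip_width: 0.898
78.3428704574023
   1122 [436.4 266.9  44.    7.1  78.1]
[0.0086 0.5678 0.0089]
```

```bash
python3 -m pendant '{"offset":[[0.009,0.25,0.009],[0.009,0.5,0.009],[0.009,0.568,0.009],[0.009,0.568,0.009]],"turn":[[0,0,0],[0,0,0],[0,0,0],[0,0,0]]}'; python3 -m pendant '{"offset":[[0,0,0],[0,0,0],[0,0,0],[0,0,0],[0,0,0]],"turn":[[0,0,0],[0,0,0],[0,0,0],[0,0,0],[0,0,0]]}' 0 60; python3 -c "
from h import *
print(off([.499,-.1483,.19]))"
```

```text
clock: 24.52
position: [0.4373, 0.2666, 0.0874]
ee_rot: [0.549, 0.446, -0.446, -0.548]
ft_force: [0.1, -0.1, 1.4]
grip_width: 0.899
clock: 25.15
position: [0.4385, 0.267, 0.0894]
ee_rot: [0.549, 0.447, -0.445, -0.548]
ft_force: [-0.2, -2.0, 8.4]
grip_width: 0.504
[-1.9708 -0.5035 -0.7207]
```

```bash
python3 -m pendant '{"offset":[[0,-0.2,0],[0,-0.45,0],[-0.2,-0.52,-0.07],[-0.46,-0.52,-0.17],[-0.74,-0.52,-0.27],[-0.98,-0.52,-0.36],[-0.98,-0.52,-0.36]],"turn":[[0,0,0],[0,0,0],[0,0,0],[0,0,0],[0,0,0],[0,0,0],[0,0,0]]}'; python3 -c "
from h import *
print(off([.499,-.1483,.19]),np.degrees(np.arctan2(*R.from_quat(manip.get_obs()['ee_rot']).as_matrix()[1::-1,0])))"
```

```text
clock: 26.02
position: [0.4693, 0.0563, 0.1944]
ee_rot: [0.551, 0.446, -0.443, -0.549]
ft_force: [1.1, -0.0, -2.1]
grip_width: 0.507
[-0.969   0.0215 -0.3602] 77.85817426583623
```

```bash
python3 -m pendant '{"offset":[[-0.28,0,-0.1],[-0.56,0,-0.21],[-0.75,0,-0.27],[-0.75,0,-0.27],[-0.75,0,-0.27]],"turn":[[0,-0.1,0],[0,-0.195,0],[0,-0.195,0],[0,-0.195,0],[0,-0.195,0]]}'
python3 - <<'E'
from sh import *
import hk
o=manip.get_obs();i,d,W=cloud('wrist');save('w13.png',i)
L=R.from_quat(o['ee_rot']).inv().apply(W.reshape(-1,3)-o['position'])*1000
for s in(-1,1):
    e=L[(L[:,0]*s>24)&(L[:,0]*s<34)&(L[:,1]>3)&(L[:,1]<20)&(abs(L[:,2])<12)]
    t=np.percentile(e[:,1],5);f=e[e[:,1]<t+1.5];print(s,len(e),'edge y',t.round(1),'z',np.percentile(f[:,2],[2,98]).round(1))
print(R.from_quat(o['ee_rot']).as_matrix().round(4),off([.499,-.1484,.187]))
E
```

```text
clock: 26.65
position: [0.4908, -0.1004, 0.1945]
ee_rot: [0.515, 0.487, -0.484, -0.513]
ft_force: [-0.4, 0.2, -1.0]
grip_width: 0.507
-1 261 edge y 10.6 z [-0.6  5.1]
1 252 edge y 11.0 z [-0.4  5. ]
[[ 0.0576  0.0049 -0.9983]
 [ 0.9983  0.0017  0.0576]
 [ 0.002  -1.     -0.0048]] [-0.2392  0.0371 -0.0545]
```

```bash
python3 -m pendant '{"offset":[[-0.15,0.033,-0.05],[-0.24,0.033,-0.05],[-0.245,0.033,-0.05],[-0.248,0.033,-0.05],[-0.248,0.033,-0.05]],"turn":[[0,0,0],[0,0,0],[0,0,0],[0,0,0],[0,0,0]]}'
python3 - <<'E'
from h import *
h=np.array([.9982,-.0593,0])
for a in (-.045,.033): print(a,off(np.array([.544,-.151,.188])+a*h))
E
```

```text
clock: 27.32
position: [0.4982, -0.1488, 0.1879]
ee_rot: [0.514, 0.488, -0.484, -0.513]
ft_force: [-0.4, 0.6, -1.1]
grip_width: 0.505
-0.045 [ 0.0027 -0.0006 -0.004 ]
0.033 [ 0.001   0.0013 -0.394 ]
```

```bash
python3 -m pendant '{"offset":[[0.002,0,0],[0.002,0,-0.06],[0.002,0,-0.12],[0.002,0,-0.18],[0.002,0,-0.24],[0.001,0,-0.3],[0.001,0,-0.35],[0.001,0,-0.39],[0.001,0,-0.39]],"turn":[[0,0,0],[0,0,0],[0,0,0],[0,0,0],[0,0,0],[0,0,0],[0,0,0],[0,0,0],[0,0,0]]}';python3 - <<'E'
from hk import *
chk('w14.png')
h=np.array([.9982,-.0593,0])
for a in (.033,.048): print(a,off(np.array([.544,-.151,.1752])+a*h))
E
```

```text
clock: 28.45
position: [0.5765, -0.1529, 0.1881]
ee_rot: [0.514, 0.488, -0.484, -0.513]
ft_force: [0.1, -0.3, -0.9]
grip_width: 0.502
heading 86.85748275411416
R 24 113 [[20.8, 9.1], [28.4, 15.7]]
R 48 88 [[57.6, 9.3], [63.6, 13.6]]
L 24 105 [[20.5, 9.0], [28.1, 15.7]]
L 48 60 [[57.4, 9.6], [63.2, 13.8]]
lug 30 1893 [[22.5, -22.4, 30.3], [28.5, 22.4, 49.8]]
lug 45 5217 [[22.3, -22.9, 45.4], [63.2, 23.0, 64.7]]
0.033 [ 0.0004  0.0647 -0.0041]
0.048 [ 0.      0.0651 -0.0791]
```

View pics/w14.png

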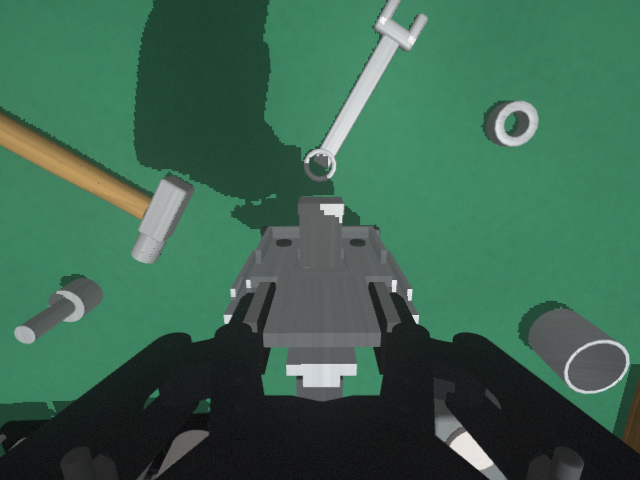

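```bash
python3 -m pendant '{"offset":[[0,0.035,0],[0,0.06,-0.01],[0,0.064,-0.03],[0,0.064,-0.05],[0,0.064,-0.065],[0,0.064,-0.078],[0,0.064,-0.078]],"turn":[[0,0,0],[0,0,0],[0,0,0],[0,0,0],[0,0,0],[0,0,0],[0,0,0]]}'; python3 -m pendant '{"offset":[[0,0,-0.003],[0,0,-0.006],[0,0,-0.006]],"turn":[[0,0,0],[0,0,0],[0,0,0]]}'
```

```text
clock: 29.38
position: [0.5919, -0.1539, 0.1754]
ee_rot: [0.514, 0.488, -0.484, -0.513]
ft_force: [-0.0, 0.2, -1.9]
grip_width: 0.501
clock: 29.75
position: [0.5931, -0.1539, 0.1754]
ee_rot: [0.514, 0.488, -0.484, -0.513]
ft_force: [-0.5, 0.2, -2.1]
grip_width: 0.504
```

```bash
python3 -m pendant '{"offset":[[0,0,-0.002],[0,0,-0.004],[0,0,-0.004]],"turn":[[0,0,0],[0,0,0],[0,0,0]]}'
```

```text
clock: 30.12
position: [0.5939, -0.154, 0.1754]
ee_rot: [0.514, 0.488, -0.484, -0.513]
ft_force: [0.1, 0.4, -1.0]
grip_width: 0.501
```

```bash
python3 -m pendant '{"offset":[[0,0,-0.002],[0,0,-0.004],[0,0,-0.004]],"turn":[[0,0,0],[0,0,0],[0,0,0]]}'
```

```text
clock: 30.5
position: [0.5946, -0.154, 0.1754]
ee_rot: [0.514, 0.488, -0.484, -0.513]
ft_force: [-0.2, 0.4, -1.0]
grip_width: 0.502
```

```bash
python3 -m pendant '{"offset":[[0,0,-0.002],[0,0,-0.004],[0,0,-0.004]],"turn":[[0,0,0],[0,0,0],[0,0,0]]}'
```

```text
clock: 30.88
position: [0.5949, -0.154, 0.1754]
ee_rot: [0.514, 0.487, -0.485, -0.513]
ft_force: [-4.9, 1.4, 1.1]
grip_width: 0.499
```

```bash
python3 -m pendant '{"offset":[[0,0,-0.0025],[0,0,-0.0025],[0,0,-0.0025],[0,0,-0.0025],[0,0,-0.0025]],"turn":[[0,0,0],[0,0,0],[0,0,0],[0,0,0],[0,0,0]]}';python3 - <<'E'
from hk import *
chk('w15.png')
for k in range(3): manip.camera('wrist');print(manip.get_obs()['ft_force'].round(1))
E
```

```text
clock: 31.5
position: [0.5949, -0.154, 0.1753]
ee_rot: [-0.514, -0.487, 0.485, 0.514]
ft_force: [-6.1, 1.8, 1.6]
grip_width: 0.501
heading 86.82108496959395
R 24 222 [[45.7, 9.6], [52.9, 15.0]]
R 38 170 [[51.8, 9.8], [61.3, 14.0]]
R 48 209 [[57.9, 9.4], [64.3, 13.7]]
L 24 209 [[45.6, 9.2], [50.8, 14.4]]
L 38 151 [[51.5, 9.6], [58.9, 13.6]]
L 48 212 [[57.5, 9.5], [63.9, 13.6]]
lug 30 2663 [[40.6, -23.5, 30.3], [47.0, 23.4, 49.8]]
lug 45 6985 [[40.7, -23.2, 45.5], [63.8, 23.2, 64.9]]
[-5.3  1.9  1.5]
[-3.7  0.7  1.5]
[-5.4  1.9  1.6]
```

```bash
python3 -m pendant '{"offset":[[0,0.002,-0.001],[0,0.004,-0.001],[0,0.004,-0.001]],"turn":[[0,0,0],[0,0,0],[0,0,0]]}'
```

```text
clock: 32.08
position: [0.5949, -0.1542, 0.1744]
ee_rot: [-0.513, -0.487, 0.485, 0.514]
ft_force: [-4.8, 0.2, 0.7]
grip_width: 0.501
```

```bash
python3 -m pendant '{"offset":[[0,0.002,0],[0,0.003,0],[0,0.003,0]],"turn":[[0,0,0],[0,0,0],[0,0,0]]}'
```

```text
clock: 32.45
position: [0.5949, -0.1542, 0.1743]
ee_rot: [-0.514, -0.487, 0.485, 0.514]
ft_force: [-5.4, 1.7, 4.8]
grip_width: 0.501
```

Seated (z force up, no further descent). Release and rise.

```bash
python3 -m pendant '{"offset":[[0,0,0],[0,0,0],[0,0,0],[0,0,0],[0,-0.1,0],[0,-0.3,0],[0,-0.5,0],[0,-0.5,0]],"turn":[[0,0,0],[0,0,0],[0,0,0],[0,0,0],[0,0,0],[0,0,0],[0,0,0],[0,0,0]]}' 80; python3 -c "
from hk import *
chk('w16.png')"
```

```text
clock: 33.45
position: [0.5961, -0.1554, 0.2791]
ee_rot: [0.515, 0.488, -0.483, -0.512]
ft_force: [0.7, -0.8, -0.8]
grip_width: 0.797
heading 86.77748790017183
R 24 339 [[46.0, 10.6], [75.6, 14.7]]
R 38 108 [[52.1, 10.2], [63.5, 14.1]]
R 48 75 [[57.8, 10.5], [63.6, 14.3]]
L 24 308 [[45.9, 10.4], [75.4, 14.3]]
L 38 117 [[51.8, 9.6], [63.9, 13.9]]
L 48 88 [[57.7, 9.2], [64.1, 14.2]]
lug 30 468 [[45.4, -21.6, 30.5], [46.3, 21.5, 49.9]]
lug 45 1627 [[45.5, -21.5, 45.8], [63.6, 21.2, 64.2]]
```

View pics/w16.png

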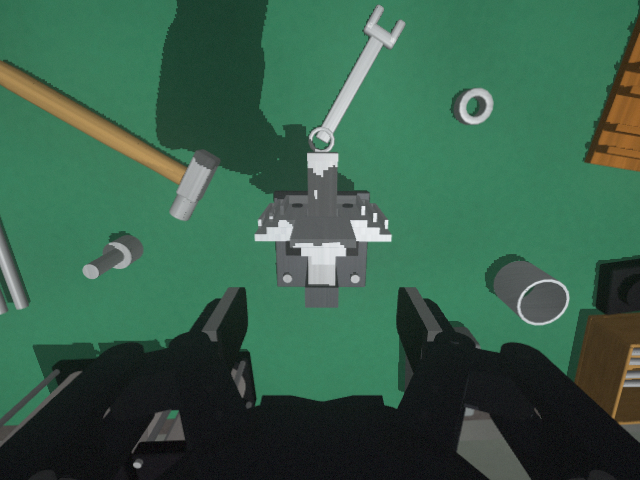

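```bash
python3 -c "
from workcell import manip
print(manip.hand_in(), manip.get_obs()['clock'])"
```

```text
the job is handed in; nothing more can be done
the job is handed in; nothing more can be done
```

All three shells are hanging nested on the hook, large then medium then small. I handed the job in at about 33.5 s of the 72 s allowed, and the gripper was clear of everything. The hand-in gave no verdict, so the checks below are my own measurements.

- **Pressing:** each shell was held for at least half a second with the wrist force reading about 5 N: large about 5, medium about 4.7, small about 5.
- **Flush and straight:** in the last wrist image the shell fronts lie about 46, 52 and 58 mm from the lip, which is flush with their 6 mm floors. The small shell's lug is vertical and centred on the bar to within about 0.2 mm. The large shell's back is against the stop, with no visible gap.
- **Force spike:** while I set the medium shell down on the bar, the wrist force briefly read about 8 N along the bar and 11 N vertically. That is close to the stop's 9 N slip limit, so I eased off before letting go.
- **Stop position:** the large shell read about 1 mm further along the bar after the medium shell was hung than before. That is within the camera's roughly 2 mm accuracy, but a slip of up to 1 mm is possible. The limit is 2 mm.
- **Other things on the bench:** I did not touch the bystanders or the pink look-alikes.

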